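Check a pipe and a split pipe with radius leaves

TASK

Check the two curved steel pieces on the welding table with the radius gauge leaves. Set the hollow-edged leaf that fits the pipe astride the top of the pipe, and set the round-edged leaf that fits the split-pipe trough down inside the trough, each wholly on its piece, upright, square across it and bedded on the curve so that it does not rock. Leave both there; either may be done first.

Things in the scene. Friction and masses are not known exactly. Their poses are not given: they have to be found in the camera images.
- hollow_leaf_mid (a point): Aluminium leaf that fits the pipe, upright, 76 wide (y), 25 thick (x), 62 mm high, 0.2 kg; hollow lower edge of radius 39, 14 mm deep, between two feet. Decoys in the row: radius 26 (56 wide) and 58 (105 wide). Point: centre, 31 mm up. Grip across the 25 mm high on the wide tab (40 wide, from 3 below to 31 mm above the point) so fingers clear the pipe. Bedded: point 17 mm above pipe_crown
- round_leaf_mid (a point): Aluminium leaf that fits the trough, upright, 64 wide (y), 25 thick (x), 55 mm high, 0.2 kg; lower edge bulges to radius 45, 13 mm deep; stands on its middle. Decoy in the row: flatter, radius 90, 90 wide. Point: centre, 27.5 mm up. Grip across the 25 mm by its narrow tab (24 wide, from 6 below to 27 mm above the point). Bedded: point 27.5 mm above trough_bottom
- pipe_crown (a point): Fixed steel pipe offcut lying level in a welded cradle: 76 mm outside diameter, 120 mm long. Point: middle of its top line, 83 mm above the table. x runs along the pipe, z up; the seated leaf's x (thickness) lies along this x, either way round
- trough_bottom (a point): Fixed steel trough, a pipe split lengthwise, open side up: inside radius 46.5, 120 mm long, rims 27 mm above the point and 84 mm apart. Point: middle of its lowest inner line, 20 mm above the table. x runs along the trough, z up; the seated leaf's x (thickness) lies along this x, either way round
There are look-alikes about, which are no part of the job. Leave any red or yellow look-alike of the part that bears round_leaf_mid alone. Leave any green or turquoise look-alike of the part that bears hollow_leaf_mid alone.

How it is judged:
By the outcome, as a careful person would: the job done as asked, in the order asked, and still so for the second after the job is handed in, with the robot touching nothing.
It also fails if it takes over 54 s, if anything falls off the work surface, if the arm or the gripper's body presses on something with over 40 N, if the wrist force passes 120 N, or if a joint passes its speed limit or range.

ROBOT

A 7-joint arm with a two-finger parallel gripper is mounted at the origin on the work surface. World frame = base frame: x ahead of the robot, y to its left, z up, the work surface at z = 0. Lengths are in m, angles in rad, forces in N, time in s.
With the tool pointing down it reaches from about 0.425 to 0.925 m from the base axis. Payload 6.8 kg.
Tool frame: the origin (TCP) lies between the finger pads; the fingertips stand 14 mm ahead of it and the grasp point (between the pads) lies 5 mm behind it; z points along the fingers, y is the direction in which the jaws open and shut (so a half turn about z gives the same grasp; the last joint's range is limited). The gripper opens to 85 mm and grips with 20 to 120 N. Pads are 22 mm wide; open, the fingers measure 114 mm over their backs; the gripper's body (76 mm by 85 mm) begins 54 mm behind the grasp point. The pads swing forward as they close: fully open they stand 13 mm farther back than shut.
Start: joints at [-1.314, 0.477, 0.022, 1.555, -0.011, 1.109, -0.083], TCP at [0.241, 0.631, 0.245] pointing down, gripper open.
Joint ranges: [-2.96, 2.96], [-0.34, 2.1], [-1.41, 1.46], [0.24, 2.44], [-1.37, 4.51], [0.17, 1.92], [-2.96, 2.96]. Speed limits (rad/s): [2.39, 2.39, 3.14, 3.14, 3.14, 3.14, 3.14].

INTERFACE

Orientations are given as a unit quaternion [w, x, y, z].
In Python, from station import bot gives the robot as it stands.
- The arm moves only by the shell command python3 -m crank 'ROWS' [FORCE]. ROWS is JSON, a list of rows, each a list of 3 entries, a list of its own where there are three numbers: the shift along the tool's x, y, z in m, then the turn, a rotation vector about the tool's x, y, z in degrees, then the finger opening in m, from 0 to 0.0854. A call has 1 to 10 rows; each row shifts and turns the commanded pose from where the row before left it, along the tool's axes as they then stand; what a row does not reach is not made up. A row lasts 1/8 s, in which the tool goes at most 62.5 mm and 10.7 degrees, less where a joint would pass 70% of its speed; a pose out of reach is approached as far as the arm can. A call is refused whole if a number of a shift passes 0.0625 or a number of a turn 10.7, either way. A call with a gripper value outside its range is refused whole. The fingers move at their own pace and stop on an object; FORCE is the grip in N (left out, the last holds). Time passes only in rows, so rows that do not move let the fingers close. It gives the time, the measured TCP pose, the force and the opening at its end, in the units of the state.
- bot.get_obs(): the state, without advancing time (a new reading comes with each control period).
- bot.read_camera(name): name is "scene" or "top"; returns (picture, depth): 384x512x3 uint8, red, green, blue; 384x512 float32, m along the optical axis (not along the pixel's ray), 0 where there is no reading.
- bot.calibration(name): a dict with "fx", "fy", "cx", "cy" (pixels), "D" ([k1, k2, p1, p2, k3] as OpenCV has them; the pictures are not rectified), "extrinsics" (4x4, takes a point from camera to world coordinates). Camera axes: x right, y down, z forward; pixel columns grow to the right and rows downward; lengths in m; the calibration is good to about 2 mm. A picture is of the moment at which its call begins. calibration takes no time and is no camera call.
- bot.hand_in(): hands the job in, once; it reports no verdict.
The state is a dict: "t": time; "q": joint angles; "joint_vel": joint speeds; "joint_torque": joint torques, N m; "eef_pos": TCP position; "tool_rot": TCP orientation; "contact_force": force on the tool from outside, world axes, zero at the start; "torque": the same for the moment, N m; "gripper_width": opening from 0.0 (shut) to 1.0 (fully open).
Only numpy, scipy, OpenCV 4.12 (cv2) and the standard library are available. Lean on these libraries where they do the work, as an engineer would, in place of code of your own. Each camera call takes 0.05 s, during which the arm holds its last target.

## Working session

There is one attempt and no reset: what is moved stays moved. The work goes in short steps, Python scripts to look and compute and a shell command to move; the robot and the scene stay as the last step left them, time stands still between calls to the robot, and variables do not carry over. Pictures are saved under pics/ and viewed, and the job is handed in when it is done.

```bash
ls; mkdir -p pics
python3 - <<'E'
from station import bot
import cv2,numpy as np
for n in("scene","top"):
    p,d=bot.read_camera(n)
    cv2.imwrite(f"pics/{n}0.png",p[:,:,::-1]); np.savez(f"{n}0.npz",p=p,d=d)
    c=bot.calibration(n); print(n,{k:(np.round(v,4).tolist()) for k,v in c.items()}, (d>0).mean())
print(bot.get_obs())
E
```

```text
pics
scene {'fx': 356.9117, 'fy': 356.9117, 'cx': 254.3833, 'cy': 189.5596, 'D': [-0.0229, 0.0, 0.0, 0.0, 0.0], 'extrinsics': [[0.6118, 0.6445, -0.4586, 0.878], [0.791, -0.5015, 0.3505, -0.3084], [-0.0041, -0.5772, -0.8166, 0.7694], [0.0, 0.0, 0.0, 1.0]]} 0.9960734049479166
top {'fx': 449.1125, 'fy': 449.1125, 'cx': 253.1363, 'cy': 186.8817, 'D': [0.0354, 0.0, 0.0, 0.0, 0.0], 'extrinsics': [[0.0027, -0.9933, 0.1157, 0.3633], [-1.0, -0.0031, -0.0037, -0.0128], [0.004, -0.1157, -0.9933, 1.109], [0.0, 0.0, 0.0, 1.0]]} 0.9957529703776041
{'t': 0.1, 'q': array([-1.31408507,  0.47769719,  0.0223242 ,  1.55634557, -0.01146472,
        1.10927994, -0.08310071]), 'joint_vel': array([ 0.00169761, -0.00161149,  0.00012144, -0.00406403, -0.00077728,
        0.00200999, -0.00010101]), 'joint_torque': array([ 5.51895500e-03, -5.97760785e+01,  1.61405571e+00, -2.81952381e+01,
        1.28359976e-02,  5.11366685e-03, -2.14502012e-05]), 'eef_pos': array([0.24064956, 0.63010832, 0.2444391 ]), 'tool_rot': array([-7.66409859e-05,  1.81370428e-01,  9.83414524e-01, -7.97335867e-04]), 'contact_force': array([-0.48842424,  0.19273878, -0.33227306]), 'torque': array([-0.08876886, -0.03824963,  0.02763134]), 'gripper_width': 0.9992855450489071}
```

View pics/scene0.png

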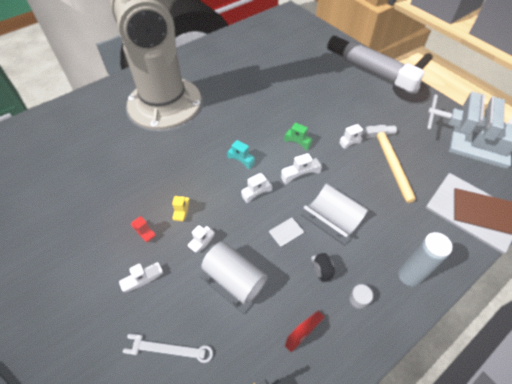

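View pics/top0.png

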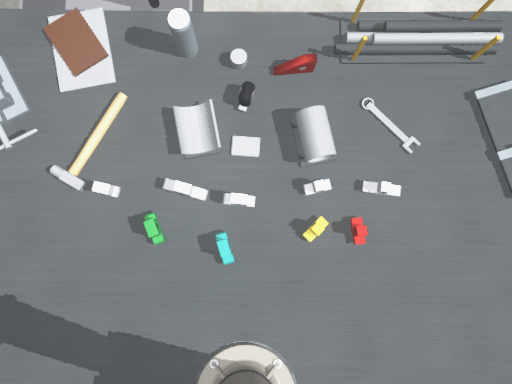

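The scene view shows five white leaves, the pipe at about (235,275) and the trough at about (335,212). In the top view the leaves are at (106,188), (185,188), (239,199), (318,186) and (381,188), with the trough at (197,128) and the pipe at (315,135). I'll enlarge these.

```bash
cat > h.py <<'E'
import numpy as np,cv2
from station import bot
def cloud(n,d):
    c=bot.calibration(n); K=np.array([[c['fx'],0,c['cx']],[0,c['fy'],c['cy']],[0,0,1]])
    v,u=np.mgrid[:384,:512]
    uv=cv2.undistortPoints(np.stack([u,v],-1).reshape(-1,1,2).astype(np.float64),K,np.array(c['D'])).reshape(384,512,2)
    P=np.dstack([uv*d[...,None],d]); E=np.array(c['extrinsics'])
    W=P@E[:3,:3].T+E[:3,3]; W[d==0]=np.nan
    return W
def load(n,k): z=np.load(f"{n}{k}.npz"); return z['p'],cloud(n,z['d'])
E
python3 - <<'E'
from h import *
p,W=load('top',0)
c=cv2.resize(p[100:220,80:410],None,fx=2.42,fy=2.42,interpolation=cv2.INTER_CUBIC);cv2.imwrite('pics/t0c.png',c[:,:,::-1])
p,_=load('scene',0)
c=cv2.resize(p[110:310,110:380],None,fx=2.9,fy=2.9,interpolation=cv2.INTER_CUBIC);cv2.imwrite('pics/s0c.png',c[:,:,::-1])
for n in('top','scene'):
    p,W=load(n,0)
    z=W[...,2]; print(n,'table z',np.nanmedian(z[(abs(z)<.03)]))
    m=(z>.012)&(z<.15)&(W[...,0]>.35)&(W[...,0]<.9)&(abs(W[...,1])<.45)
    k,l,s,ce=cv2.connectedComponentsWithStats(m.astype(np.uint8))
    for i in range(1,k):
        if s[i,4]<60: continue
        Q=W[l==i]; zt=np.percentile(Q[:,2],98); T=Q[Q[:,2]>zt-.006]
        r=cv2.minAreaRect((T[:,:2]*1000).astype(np.float32)); r2=cv2.minAreaRect((Q[:,:2]*1000).astype(np.float32))
        print(np.round(ce[i]),s[i,4],'ztop %.4f'%zt,'top',np.round(r[0],1),np.round(r[1],1),round(r[2],1),'all',np.round(r2[0],1),np.round(r2[1],1),round(r2[2],1))
E
```

```text
top table z -0.00019956353129280124
[185.  41.] 573 ztop 0.1485 top [836.  147.5] [27.4 50.2] 14.6 all [835.7 147.6] [27.9 51.2] 14.6
[387.  39.] 2770 ztop 0.0846 top [ 820.4 -269.6] [ 8.9 11.4] 88.1 all [ 861.4 -334.8] [ 83.2 233.7] 4.1
[84. 49.] 1161 ztop 0.0186 top [845.  422.7] [120.1 102.8] 33.3 all [845.  422.7] [120.1 102.9] 33.3
[239.  58.] 256 ztop 0.0385 top [814.2  20.5] [40.7 37.4] 0.7 all [815.6  20.6] [40.8 40.3] 35.1
[298.  64.] 554 ztop 0.0777 top [ 795.7 -148.2] [19.5 36.5] 2.6 all [ 793.5 -118. ] [20.4 99.5] 4.7
[246.  94.] 352 ztop 0.0578 top [7.207e+02 4.000e-01] [25. 46.] 64.6 all [716.7   1.5] [33.8 64.3] 69.8
[ 92. 143.] 1259 ztop 0.0287 top [606.4 364.6] [ 61.1 258.2] 59.2 all [609.6 370.8] [ 64.1 258.6] 62.1
[197. 128.] 1909 ztop 0.0474 top [634.3 120.9] [118.9  97.4] 11.4 all [635.1 121.1] [121.4  97.5] 11.1
[315. 133.] 1752 ztop 0.0851 top [ 616.2 -164.9] [121.   45.2] 12.5 all [ 616.4 -166. ] [121.1  90. ] 12.8
[185. 188.] 490 ztop 0.0711 top [484.7 148.2] [40.6 24.8] 75.5 all [484.5 148.2] [104.9  25.4] 74.1
[317. 186.] 289 ztop 0.0572 top [ 492.5 -173.7]
[... 1787 characters left out ...]
. 238.] 386 ztop 0.0567 top [ 491.7 -172.4] [25.6 24.3] 13.0 all [ 491.6 -172.1] [26.7 63.8] 12.5
[419. 265.] 1001 ztop 0.1487 top [848.6 138.1] [25.  51.4] 87.6 all [849.9 137.8] [52.8 28.2] 0.3
[233. 273.] 2334 ztop 0.0845 top [ 615.2 -164.7] [120.9  44.7] 13.4 all [ 615.4 -164.8] [120.9  91. ] 12.5
[324. 267.] 470 ztop 0.0565 top [721.8   1.2] [26.2 48.7] 72.5 all [716.7   3.1] [34.2 66.2] 71.4
[140. 276.] 590 ztop 0.0558 top [ 488.4 -329.1] [24.3 24.5] 82.0 all [ 488.1 -328.1] [88.9 27.5] 82.5
[361. 296.] 374 ztop 0.0372 top [816.2  20.9] [38.5 39.8] 21.2 all [815.7  20.5] [37.6 41.9] 41.4
[303. 330.] 551 ztop 0.0773 top [ 796.4 -148.1] [17.5 35. ] 4.8 all [ 793.7 -116.3] [18.5 99.3] 4.7
```

```bash
sleep 1
```

```text
(no output)
```

View pics/t0c.png

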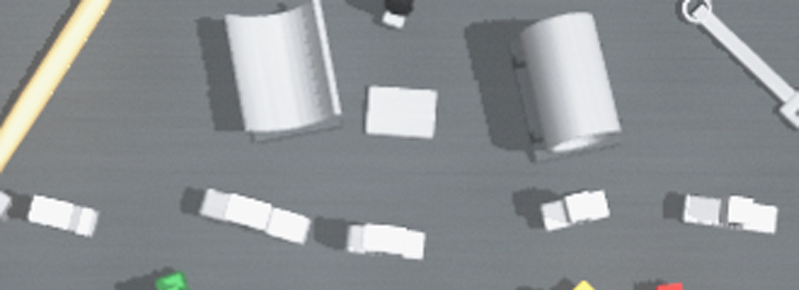

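View pics/s0c.png

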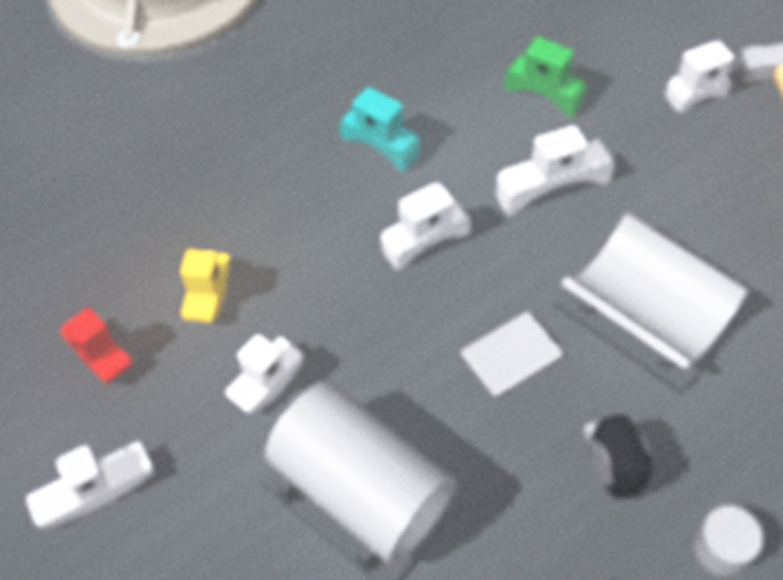

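Identified the leaves by measured width: the hollow leaf is 76 mm wide at (0.459, 0.018), and the round leaf is 64 mm wide at (0.492, -0.173). Next I'll refine the pipe and trough with cylinder fits and write a row planner.

```bash
cat >> h.py <<'E'
from scipy.spatial.transform import Rotation as R
def plan(tx,ty,tz,yaw,n=None,start=None,g=None):
    """rows (tool frame) to TCP target with tool pointing down, tool y at heading yaw deg (mod 180)"""
    o=bot.get_obs(); p=np.array(o['eef_pos']) if start is None else np.array(start[0])
    q=o['tool_rot']; r0=R.from_quat([q[1],q[2],q[3],q[0]]) if start is None else start[1]
    best=None
    for a in(yaw,yaw+180):
        a=np.radians(a); y=[np.cos(a),np.sin(a),0]; z=[0,0,-1]; x=np.cross(y,z)
        r=R.from_matrix(np.array([x,y,z]).T); d=(r0.inv()*r).as_rotvec(degrees=True)
        if best is None or np.linalg.norm(d)<np.linalg.norm(best[1]): best=(r,d)
    r1,d=best; D=np.array([tx,ty,tz])-p
    if n is None: n=int(max(np.ceil(np.linalg.norm(D)/.04),np.ceil(np.linalg.norm(d)/8),1))
    r=r0; pp=p.copy(); rows=[]
    for i in range(n):
        t=p+D*(i+1)/n
        s=np.round(r.inv().apply(t-pp),4); w=np.round(d/n,1)
        pp=pp+r.apply(s); r=r*R.from_rotvec(w,degrees=True); rows.append([s.tolist(),w.tolist(),g])
    print(str(rows).replace(' ','')); print('n',n,'end',np.round(pp,4),'dist',np.round(D,4),'turn',np.round(d,1))
    return pp,r
E
python3 - <<'E'
from h import *
from scipy.optimize import least_squares
for n in('top','scene'):
    _,W=load(n,0); V=W.reshape(-1,3); V=V[~np.isnan(V).any(1)]
    for nm,c,r0,yaw,zc in(('pipe',(.6158,-.165),.038,12.6,.045),('trough',(.6347,.1217),.0465,11.3,.0665)):
        a=np.radians(yaw); q=V-np.array([*c,0]); s=q[:,0]*np.cos(a)+q[:,1]*np.sin(a); l=-q[:,0]*np.sin(a)+q[:,1]*np.cos(a)
        if nm=='pipe': m=(abs(s)<.05)&(abs(l)<.034)&(V[:,2]>.055)
        else: m=(abs(s)<.05)&(abs(l)<.034)&(V[:,2]>.012)&(V[:,2]<.045)
        S,L,Z=s[m],l[m],V[m,2]
        f=lambda p:np.hypot(L-p[0]-p[1]*S,Z-p[2]-p[4]*S)-p[3]
        o=least_squares(f,[0,0,zc,r0,0],loss='soft_l1',f_scale=.001); f2=lambda p:np.hypot(L-p[0]-p[1]*S,Z-p[2])-r0
        o2=least_squares(f2,[0,0,zc],loss='soft_l1',f_scale=.001)
        for x in(o.x,o2.x):
            print(n,nm,m.sum(),np.round(x*1000,1),'ctr',np.round(np.array(c)+x[0]*np.array([-np.sin(a),np.cos(a)]),4),'yaw',round(yaw+np.degrees(x[1]),2),'extreme z',round((x[2]+(r0 if nm=='pipe' else -r0)),4))
E
python3 - <<'E'
from h import *
e=plan(.46,.33,.2,30)
print()
plan(.4593,.018,.12,-5.2,start=e)
E
```

```text
top pipe 1198 [-1.3  0.7 45.8 37.2 -1.8] ctr [ 0.6161 -0.1663] yaw 12.64 extreme z 0.0838
top pipe 1198 [-1.4  0.5 44.8] ctr [ 0.6161 -0.1664] yaw 12.63 extreme z 0.0828
top trough 1105 [-1.6 -2.5 64.4 44.8 -0.3] ctr [0.635  0.1201] yaw 11.16 extreme z 0.0179
top trough 1105 [-1.7 -2.4 66.4] ctr [0.635 0.12 ] yaw 11.16 extreme z 0.0199
scene pipe 1494 [ 0.8 -5.1 45.6 37.8 -1.3] ctr [ 0.6156 -0.1642] yaw 12.31 extreme z 0.0836
scene pipe 1494 [ 0.8 -4.8 45.3] ctr [ 0.6156 -0.1642] yaw 12.33 extreme z 0.0833
scene trough 974 [ 1.  -6.8 66.5 46.4 -0.2] ctr [0.6345 0.1227] yaw 10.91 extreme z 0.02
scene trough 974 [ 1.  -6.8 66.7] ctr [0.6345 0.1227] yaw 10.91 extreme z 0.0202
[[[-0.0312,-0.0202,0.0045],[-0.0,0.0,3.9],None],[[-0.0325,-0.018,0.0045],[-0.0,0.0,3.9],None],[[-0.0336,-0.0158,0.0044],[-0.0,0.0,3.9],None],[[-0.0347,-0.0135,0.0045],[-0.0,0.0,3.9],None],[[-0.0355,-0.0111,0.0045],[-0.0,0.0,3.9],None],[[-0.0361,-0.0086,0.0045],[-0.0,0.0,3.9],None],[[-0.0367,-0.0061,0.0045],[-0.0,0.0,3.9],None],[[-0.037,-0.0037,0.0044],[-0.0,0.0,3.9],None],[[-0.0371,-0.0011,0.0045],[-0.0,0.0,3.9],None],[[-0.0372,0.0014,0.0045],[-0.0,0.0,3.9],None]]
n 10 end [0.46 0.33 0.2 ] dist [ 0.2194 -0.3001 -0.0444] turn [-0.1  0.  39.1]

[[[-0.0299,-0.0174,0.0089],[-0.0,0.0,3.9],None],[[-0.0311,-0.0154,0.009],[-0.0,0.0,3.9],None],[[-0.032,-0.0132,0.0089],[-0.0,0.0,3.9],None],[[-0.0329,-0.011,0.009],[-0.0,0.0,3.9],None],[[-0.0335,-0.0088,0.0089],[-0.0,0.0,3.9],None],[[-0.0341,-0.0064,0.009],[-0.0,0.0,3.9],None],[[-0.0344,-0.0042,0.0089],[-0.0,0.0,3.9],None],[[-0.0346,-0.0017,0.0089],[-0.0,0.0,3.9],None],[[-0.0346,0.0006,0.009],[-0.0,0.0,3.9],None]]
n 9 end [0.4593 0.018  0.12  ] dist [-0.0007 -0.312  -0.08  ] turn [-0.   0.1 35.3]
```

```bash
python3 -m crank '[[[-0.031,-0.020,0.0045],[0,0,3.9],0.0854],[[-0.0325,-0.018,0.0045],[0,0,3.9],0.0854],[[-0.0335,-0.016,0.0045],[0,0,3.9],0.0854],[[-0.0345,-0.0135,0.0045],[0,0,3.9],0.0854],[[-0.0355,-0.011,0.0045],[0,0,3.9],0.0854],[[-0.036,-0.0085,0.0045],[0,0,3.9],0.07],[[-0.0365,-0.006,0.0045],[0,0,3.9],0.06],[[-0.037,-0.0035,0.0045],[0,0,3.9],0.06],[[-0.037,-0.001,0.0045],[0,0,3.9],0.06],[[-0.037,0.0015,0.0045],[0,0,3.9],0.06]]' 40
python3 - <<'E'
from h import *
plan(.4593,.018,.12,-5.2,n=10)
E
```

```text
t: 1.35
eef_pos: [0.4606, 0.33, 0.2]
tool_rot: [-0.0, 0.501, 0.866, -0.0]
contact_force: [0.7, -0.3, -0.1]
gripper_width: 0.7
[[[-0.027,-0.0157,0.008],[-0.0,0.0,3.5],None],[[-0.0279,-0.014,0.008],[-0.0,0.0,3.5],None],[[-0.0287,-0.0122,0.008],[-0.0,0.0,3.5],None],[[-0.0294,-0.0105,0.008],[-0.0,0.0,3.5],None],[[-0.0299,-0.0087,0.008],[-0.0,0.0,3.5],None],[[-0.0305,-0.0068,0.008],[-0.0,0.0,3.5],None],[[-0.0308,-0.005,0.008],[-0.0,0.0,3.5],None],[[-0.031,-0.0031,0.008],[-0.0,0.0,3.5],None],[[-0.0312,-0.0011,0.008],[-0.0,0.0,3.5],None],[[-0.0312,0.0007,0.008],[-0.0,0.0,3.5],None]]
n 10 end [0.4593 0.018  0.12  ] dist [-0.0013 -0.312  -0.08  ] turn [-0.   0.  35.1]
```

Moves track accurately. I'll continue to above the hollow leaf.

```bash
python3 -m crank '[[[-0.027,-0.0155,0.008],[0,0,3.5],0.06],[[-0.028,-0.014,0.008],[0,0,3.5],0.06],[[-0.0285,-0.012,0.008],[0,0,3.5],0.06],[[-0.0295,-0.0105,0.008],[0,0,3.5],0.06],[[-0.030,-0.0085,0.008],[0,0,3.5],0.06],[[-0.0305,-0.007,0.008],[0,0,3.5],0.06],[[-0.031,-0.005,0.008],[0,0,3.5],0.06],[[-0.031,-0.003,0.008],[0,0,3.5],0.06],[[-0.031,-0.001,0.008],[0,0,3.5],0.06],[[-0.031,0.0005,0.008],[0,0,3.5],0.06]]'
python3 - <<'E'
from h import *
for n in("scene","top"):
    p,d=bot.read_camera(n); np.savez(f"{n}1.npz",p=p,d=d)
a=np.load('scene1.npz')['p'][100:260,170:370]
cv2.imwrite('pics/s1.png',cv2.resize(a,None,fx=4,fy=3.6,interpolation=cv2.INTER_CUBIC)[:,:,::-1])
plan(.4593,.018,.040,-5.2)
E
```

```text
t: 2.6
eef_pos: [0.4598, 0.0183, 0.12]
tool_rot: [0.0, 0.738, 0.675, 0.0]
contact_force: [0.5, -0.3, 0.3]
gripper_width: 0.702
[[[0.0012,0.0001,0.0398],[-0.0,0.1,-0.1],None],[[0.0011,0.0002,0.0398],[-0.0,0.1,-0.1],None]]
n 2 end [0.4593 0.018  0.04  ] dist [ 0.0004  0.0022 -0.0796] turn [-0.1  0.1 -0.1]
```

View pics/s1.png

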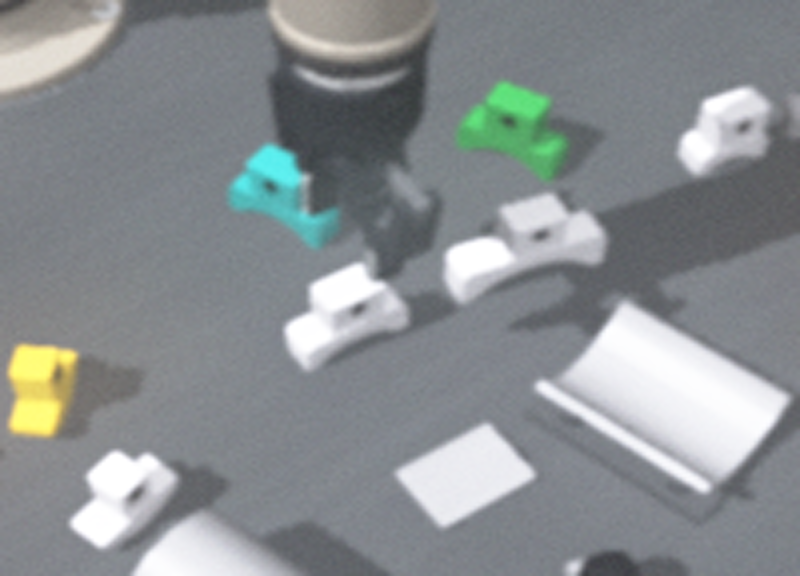

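The gripper hangs above the hollow leaf (about (350,300) in the crop), with its jaws opening along the leaf's thickness. I'll descend.

```bash
python3 -m crank '[[[0.001,0,0.027],[0,0,0],0.06],[[0.001,0,0.027],[0,0,0],0.06],[[0,0,0.026],[0,0,0],0.06],[[0,0,0],[0,0,0],0.06]]'
python3 - <<'E'
from h import *
plan(.4593,.018,.040,-5.2)
E
```

```text
t: 3.2
eef_pos: [0.4589, 0.0219, 0.0391]
tool_rot: [-0.001, 0.737, 0.676, -0.001]
contact_force: [-0.9, -0.9, 0.3]
gripper_width: 0.699
[[[-0.0039,0.0007,-0.0009],[-0.2,0.1,0.3],None]]
n 1 end [0.4593 0.018  0.04  ] dist [ 0.0004 -0.0039  0.0009] turn [-0.2  0.1  0.3]
```

```bash
python3 -m crank '[[[-0.003,0,0],[0,0,0],0.06],[[0,0,0],[0,0,0],0.06]]'
python3 - <<'E'
from h import *
for i in range(3): print(bot.get_obs()['eef_pos'],bot.get_obs()['t'])
plan(.4593,.018,.040,-5.2)
E
```

```text
t: 3.45
eef_pos: [0.4606, 0.0188, 0.0413]
tool_rot: [0.0, 0.737, 0.676, 0.001]
contact_force: [0.0, 0.1, 0.3]
gripper_width: 0.702
[0.46059856 0.01880335 0.04129141] 3.45
[0.46059856 0.01880335 0.04129141] 3.45
[0.46059856 0.01880335 0.04129141] 3.45
[[[-0.0009,-0.0012,0.0013],[0.1,-0.0,0.3],None]]
n 1 end [0.4593 0.018  0.04  ] dist [-0.0013 -0.0008 -0.0013] turn [ 0.1 -0.   0.3]
```

```bash
python3 -m crank '[[[-0.0005,-0.001,0.0005],[0,0,0.3],0.0],[[0,0,0],[0,0,0],0.0],[[0,0,0],[0,0,0],0.0],[[0,0,0],[0,0,0],0.0],[[0,0,0],[0,0,0],0.0]]' 50
python3 - <<'E'
from h import *
print(bot.get_obs()['eef_pos'])
p,d=bot.read_camera('scene'); 
cv2.imwrite('pics/s2.png',cv2.resize(p[100:260,170:370],None,fx=4,fy=3.6,interpolation=cv2.INTER_CUBIC)[:,:,::-1])
E
```

```text
t: 4.08
eef_pos: [0.4588, 0.0187, 0.0401]
tool_rot: [-0.0, 0.738, 0.674, 0.0]
contact_force: [-2.1, 0.4, 6.1]
gripper_width: 0.287
[0.45878627 0.01871629 0.0401287 ]
```

View pics/s2.png

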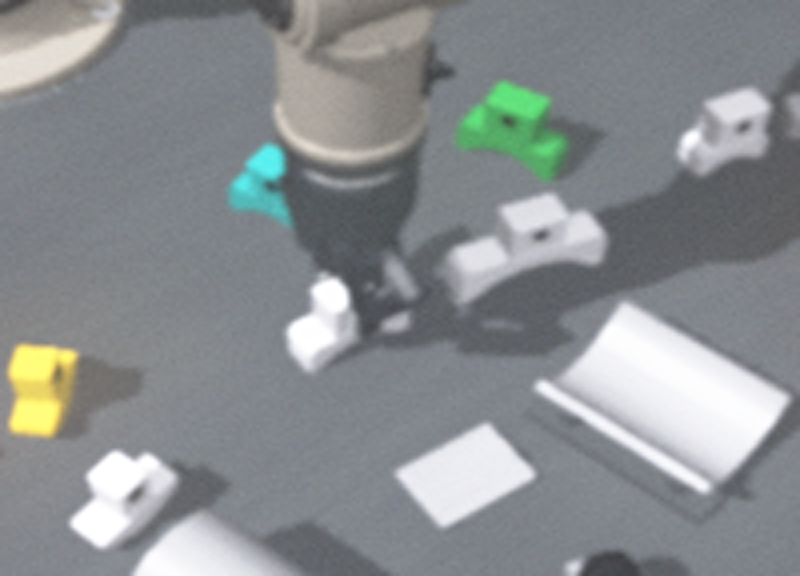

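Gripped: the opening reads 0.287, which is 24.5 mm and matches the leaf's 25 mm. Next, lift and carry to above the pipe.

Run:
```python
from h import *
a=plan(.459,.018,.155,-5.2,n=4)
plan(.6158,-.1653,.155,12.5,start=a,n=8)
```

```text
[[[-0.0002,0.0001,-0.0287],[-0.0,-0.0,0.0],None],[[-0.0001,0.0,-0.0287],[-0.0,-0.0,0.0],None],[[-0.0002,0.0001,-0.0287],[-0.0,-0.0,0.0],None],[[-0.0001,0.0,-0.0288],[-0.0,-0.0,0.0],None]]
n 4 end [0.459 0.018 0.155] dist [ 0.0002 -0.0007  0.1149] turn [-0. -0.  0.]
[[[-0.021,0.0216,-0.0],[-0.0,-0.0,-2.2],None],[[-0.0219,0.0208,-0.0],[-0.0,-0.0,-2.2],None],[[-0.0226,0.0199,-0.0],[-0.0,-0.0,-2.2],None],[[-0.0234,0.019,-0.0],[-0.0,-0.0,-2.2],None],[[-0.0241,0.0182,-0.0],[-0.0,-0.0,-2.2],None],[[-0.0248,0.0171,-0.0],[-0.0,-0.0,-2.2],None],[[-0.0255,0.0163,-0.0],[-0.0,-0.0,-2.2],None],[[-0.026,0.0152,-0.0001],[-0.0,-0.0,-2.2],None]]
n 8 end [ 0.6158 -0.1653  0.155 ] dist [ 0.1568 -0.1833 -0.    ] turn [ -0.   -0.  -17.7]
```

```bash
python3 -m crank '[[[0,0,-0.029],[0,0,0],0],[[0,0,-0.029],[0,0,0],0],[[0,0,-0.029],[0,0,0],0],[[0,0,-0.028],[0,0,0],0]]'
python3 -m crank '[[[-0.021,0.0215,0],[0,0,-2.2],0],[[-0.022,0.021,0],[0,0,-2.2],0],[[-0.0225,0.020,0],[0,0,-2.2],0],[[-0.0235,0.019,0],[0,0,-2.2],0],[[-0.024,0.018,0],[0,0,-2.2],0],[[-0.025,0.017,0],[0,0,-2.2],0],[[-0.0255,0.0165,0],[0,0,-2.2],0],[[-0.026,0.015,0],[0,0,-2.2],0],[[0,0,0],[0,0,0],0],[[0,0,0],[0,0,0],0]]'
python3 - <<'E'
from h import *
for n in("scene","top"):
    p,d=bot.read_camera(n); np.savez(f"{n}3.npz",p=p,d=d)
p=np.load('scene3.npz')['p'][170:330,150:350]; q=np.load('top3.npz')['p'][60:210,230:430]
cv2.imwrite('pics/s3.png',cv2.resize(p,None,fx=4,fy=3.6,interpolation=cv2.INTER_CUBIC)[:,:,::-1])
cv2.imwrite('pics/t3.png',cv2.resize(q,None,fx=4,fy=4,interpolation=cv2.INTER_CUBIC)[:,:,::-1])
plan(.6158,-.1653,.113,12.5)
E
```

```text
t: 4.62
eef_pos: [0.4583, 0.0185, 0.1554]
tool_rot: [-0.0, 0.738, 0.674, -0.0]
contact_force: [1.0, 0.1, -2.5]
gripper_width: 0.288
t: 5.88
eef_pos: [0.6147, -0.1644, 0.1539]
tool_rot: [-0.001, 0.627, 0.779, -0.0]
contact_force: [-0.2, -0.4, -3.1]
gripper_width: 0.29
[[[-0.0009,0.0003,0.0207],[-0.0,-0.0,-0.0],None],[[-0.0008,0.0003,0.0206],[-0.0,-0.0,-0.0],None]]
n 2 end [ 0.6158 -0.1653  0.113 ] dist [ 0.0009 -0.0015 -0.0413] turn [-0.1 -0.1 -0.1]
```

View pics/s3.png

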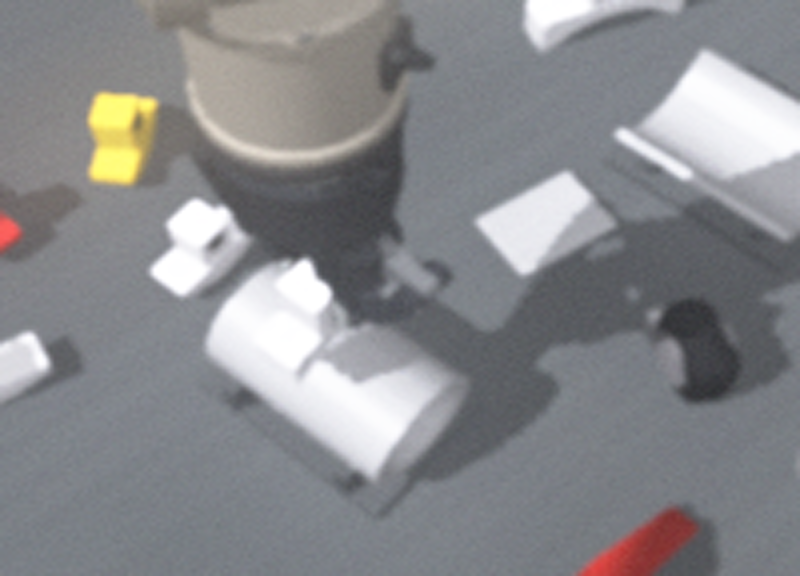

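View pics/t3.png

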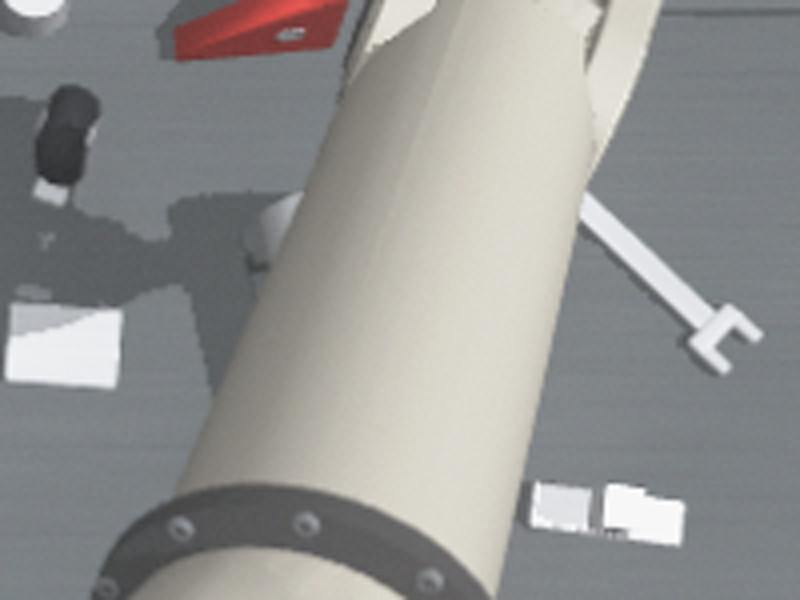

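The leaf is held upright above the pipe (crop about (300,310)). I'll descend to about 3 mm above the seat.

```bash
python3 -m crank '[[[-0.001,0.0005,0.014],[0,0,0],0],[[0,0,0.014],[0,0,0],0],[[0,0,0.0135],[0,0,0],0],[[0,0,0],[0,0,0],0]]'
python3 -m crank '[[[0,0,0.001],[0,0,0],0],[[0,0,0.001],[0,0,0],0]]'
python3 -c "
from h import *
plan(.6158,-.1653,.109,12.5)"
```

```text
t: 6.48
eef_pos: [0.6151, -0.1655, 0.1114]
tool_rot: [-0.001, 0.627, 0.779, -0.001]
contact_force: [0.0, 0.3, -2.8]
gripper_width: 0.281
t: 6.72
eef_pos: [0.6167, -0.1661, 0.1118]
tool_rot: [0.0, 0.627, 0.779, 0.0]
contact_force: [0.3, -0.3, -3.2]
gripper_width: 0.285
[[[0.001,-0.0007,0.0028],[0.1,0.0,-0.1],None]]
n 1 end [ 0.6158 -0.1653  0.109 ] dist [-0.0009  0.0008 -0.0028] turn [ 0.1  0.  -0.1]
```

```bash
for i in 1; do python3 -m crank '[[[0,0,0.001],[0,0,0],0],[[0,0,0],[0,0,0],0]]'; python3 -m crank '[[[0,0,0.001],[0,0,0],0],[[0,0,0],[0,0,0],0]]';  done
python3 - <<'E'
from h import *
p,d=bot.read_camera("scene")
cv2.imwrite('pics/s4.png',cv2.resize(p[200:310,180:320],None,fx=5.5,fy=5.4,interpolation=cv2.INTER_CUBIC)[:,:,::-1])
E
```

```text
t: 6.98
eef_pos: [0.6165, -0.1658, 0.1106]
tool_rot: [0.0, 0.627, 0.779, 0.0]
contact_force: [0.8, 1.0, -2.3]
gripper_width: 0.289
t: 7.22
eef_pos: [0.6167, -0.1656, 0.11]
tool_rot: [0.0, 0.627, 0.779, 0.0]
contact_force: [-1.5, 0.9, 4.6]
gripper_width: 0.284
```

View pics/s4.png

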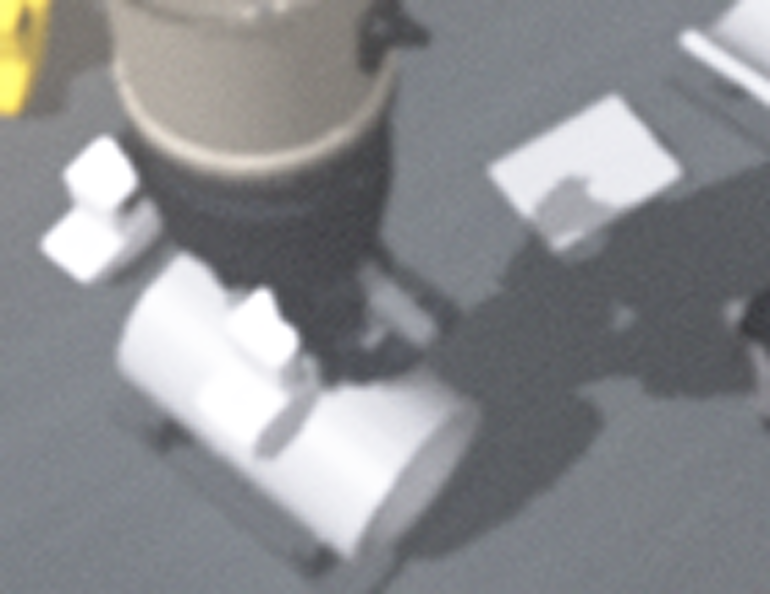

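```bash
python3 -m crank '[[[0,0,0.0007],[0,0,0],0],[[0,0,0],[0,0,0],0]]'; python3 -c "
from h import *
o=bot.get_obs();r=R.from_quat(np.roll(o['tool_rot'],-1));print(r.inv().apply(o['contact_force']),r.inv().apply(o['torque']))"; python3 -m crank '[[[0,0,0.0005],[0,0,0],0],[[0,0,0],[0,0,0],0]]'; python3 -c "
from h import *
o=bot.get_obs();r=R.from_quat(np.roll(o['tool_rot'],-1));print(r.inv().apply(o['contact_force']),r.inv().apply(o['torque']))"
```

```text
t: 7.52
eef_pos: [0.6168, -0.1657, 0.11]
tool_rot: [0.0, 0.627, 0.779, 0.001]
contact_force: [-3.2, 2.1, 10.0]
gripper_width: 0.284
[ 2.7067284  -2.70643038 -9.96549252] [ 0.63853043  1.13163413 -0.05267749]
t: 7.78
eef_pos: [0.6168, -0.1657, 0.1099]
tool_rot: [0.0, 0.627, 0.779, 0.001]
contact_force: [-5.1, 2.1, 13.1]
gripper_width: 0.279
[  3.16505706  -4.45885336 -13.07804222] [ 0.85513633  1.22023293 -0.09377599]
```

```bash
F='
from h import *
o=bot.get_obs();r=R.from_quat(np.roll(o["tool_rot"],-1));print(r.inv().apply(o["contact_force"]).round(1),r.inv().apply(o["torque"]).round(2))'; python3 -m crank '[[[0.0007,0,0],[0,0,0],0],[[0,0,0],[0,0,0],0]]'; python3 -c "$F"; python3 -m crank '[[[0.0007,0,0],[0,0,0],0],[[0,0,0],[0,0,0],0]]'; python3 -c "$F"
```

```text
t: 8.02
eef_pos: [0.6169, -0.1651, 0.1096]
tool_rot: [0.001, 0.627, 0.779, 0.001]
contact_force: [-2.1, 1.7, 10.3]
gripper_width: 0.289
[  2.1  -1.7 -10.3] [ 0.46  0.95 -0.04]
t: 8.28
eef_pos: [0.6169, -0.1648, 0.1095]
tool_rot: [0.001, 0.627, 0.779, 0.001]
contact_force: [-2.2, 2.1, 8.0]
gripper_width: 0.287
[ 2.6 -1.6 -8. ] [ 0.35  0.55 -0.04]
```

```bash
F='
from h import *
o=bot.get_obs();r=R.from_quat(np.roll(o["tool_rot"],-1));print(r.inv().apply(o["contact_force"]).round(1),r.inv().apply(o["torque"]).round(2))'; python3 -m crank '[[[0.0007,0,0],[0,0,0],0],[[0,0,0],[0,0,0],0]]'; python3 -c "$F"; python3 -m crank '[[[0.0005,0,0],[0,0,0],0],[[0,0,0],[0,0,0],0]]'; python3 -c "$F"
```

```text
t: 8.52
eef_pos: [0.6169, -0.1647, 0.1094]
tool_rot: [0.001, 0.627, 0.779, 0.0]
contact_force: [-1.4, 0.3, 8.2]
gripper_width: 0.29
[ 0.6 -1.3 -8.2] [ 0.23  0.29 -0.08]
t: 8.78
eef_pos: [0.6169, -0.1645, 0.1095]
tool_rot: [0.002, 0.627, 0.779, 0.0]
contact_force: [-0.6, -1.1, 6.2]
gripper_width: 0.285
[-0.9 -0.8 -6.2] [0.12 0.04 0.01]
```

The lateral force and moment are near zero, so the leaf is bedded. I'll release and lift straight up.

```bash
python3 -m crank '[[[0,0,0],[0,0,0],0.05],[[0,0,0],[0,0,0],0.05],[[0,0,0],[0,0,0],0.05],[[0,0,-0.01],[0,0,0],0.05],[[0,0,-0.02],[0,0,0],0.05],[[0,0,-0.03],[0,0,0],0.05],[[0,0,-0.03],[0,0,0],0.05]]'
python3 -c "
from h import *
print(bot.get_obs()['eef_pos'])
plan(.492,-.173,.115,12.9)"
```

```text
t: 9.65
eef_pos: [0.616, -0.1636, 0.2006]
tool_rot: [0.001, 0.627, 0.779, 0.0]
contact_force: [0.8, -0.8, -0.4]
gripper_width: 0.582
[ 0.61600485 -0.16361345  0.20059056]
[[[0.0044,-0.0308,0.0214],[0.0,0.0,-0.1],None],[[0.0044,-0.0308,0.0213],[0.0,0.0,-0.1],None],[[0.0045,-0.0308,0.0214],[0.0,0.0,-0.1],None],[[0.0045,-0.0308,0.0213],[0.0,0.0,-0.1],None]]
n 4 end [ 0.492 -0.173  0.115] dist [-0.124  -0.0094 -0.0856] turn [ 0.1  0.  -0.5]
```

```bash
python3 -m crank '[[[0.0045,-0.031,0],[0,0,-0.1],0.05],[[0.0045,-0.031,0],[0,0,-0.1],0.05],[[0.0045,-0.031,0],[0,0,-0.1],0.05],[[0.0045,-0.031,0.02],[0,0,-0.1],0.055],[[0,0,0.03],[0,0,0],0.055],[[0,0,0.03],[0,0,0],0.055],[[0,0,0],[0,0,0],0.055]]'
python3 - <<'E'
from h import *
for n in("scene","top"):
    p,d=bot.read_camera(n); np.savez(f"{n}5.npz",p=p,d=d)
p=np.load('scene5.npz')['p']
cv2.imwrite('pics/s5.png',cv2.resize(p[180:310,150:320],None,fx=4.6,fy=4.5,interpolation=cv2.INTER_CUBIC)[:,:,::-1])
p,W=load('scene',5)
m=(W[...,2]>.125)&(W[...,2]<.145)&(np.hypot(W[...,0]-.616,W[...,1]+.165)<.03)
T=W[m];print(m.sum(),cv2.minAreaRect((T[:,:2]*1000).astype(np.float32)),np.median(T[:,2]))
plan(.492,-.173,.035,12.9)
E
```

```text
t: 10.52
eef_pos: [0.4899, -0.1726, 0.1178]
tool_rot: [-0.001, 0.624, 0.781, -0.001]
contact_force: [-0.3, -0.4, 0.4]
gripper_width: 0.643
267 ((619.0142211914062, -164.60426330566406), (24.81136131286621, 40.28489303588867), 14.021949768066406) 0.13110131661178104
[[[0.0,0.0001,0.0282],[0.0,0.0,-0.0],None],[[0.0001,0.0001,0.0281],[0.0,0.0,-0.0],None],[[-0.0,0.0002,0.0282],[0.0,0.0,-0.0],None]]
n 3 end [ 0.492 -0.173  0.035] dist [ 0.0005  0.0001 -0.0845] turn [ 0.1  0.  -0.1]
```

View pics/s5.png

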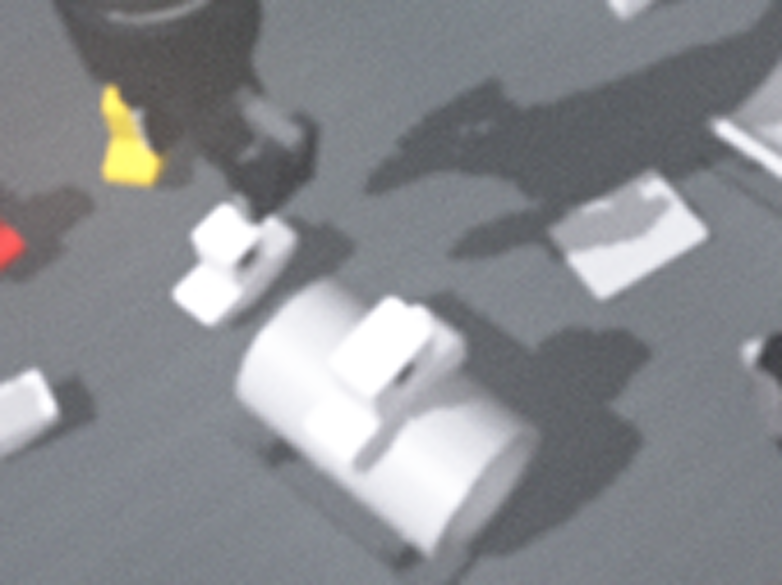

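The hollow leaf sits astride the pipe with its top at z = 0.131, as expected for a bedded leaf, and it is square to the pipe. I'll descend onto the round leaf.

```bash
python3 -m crank '[[[0,0,0.028],[0,0,0],0.055],[[0,0,0.028],[0,0,0],0.055],[[0,0,0.0275],[0,0,0],0.05],[[0,0,0],[0,0,0],0.05],[[0,0,0],[0,0,0],0.05]]'
python3 - <<'E'
from h import *
p,d=bot.read_camera("scene")
cv2.imwrite('pics/s6.png',cv2.resize(p[180:310,150:320],None,fx=4.6,fy=4.5,interpolation=cv2.INTER_CUBIC)[:,:,::-1])
plan(.492,-.173,.035,12.9)
E
```

```text
t: 11.25
eef_pos: [0.4921, -0.1732, 0.0363]
tool_rot: [0.001, 0.624, 0.781, 0.001]
contact_force: [0.2, -1.0, 1.2]
gripper_width: 0.584
[[[0.0002,-0.0001,0.0013],[0.1,0.1,-0.1],None]]
n 1 end [ 0.492 -0.173  0.035] dist [-0.0001  0.0002 -0.0013] turn [ 0.1  0.1 -0.1]
```

View pics/s6.png

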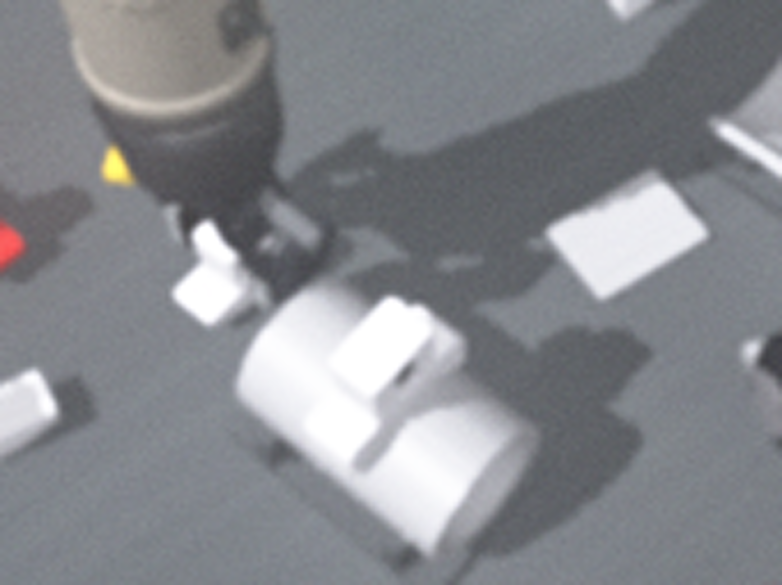

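The fingers straddle the round leaf's tab (crop (215,260)). I'll close on it.

```bash
python3 -m crank '[[[0,0,0.0005],[0,0,0],0],[[0,0,0],[0,0,0],0],[[0,0,0],[0,0,0],0],[[0,0,0],[0,0,0],0],[[0,0,0],[0,0,0],0]]' 50
python3 -c "
from h import *
a=plan(.492,-.173,.15,12.9,n=4)
a=plan(.6347,.1214,.15,11,start=a,n=10)"
```

```text
t: 11.92
eef_pos: [0.4914, -0.1729, 0.0351]
tool_rot: [0.001, 0.624, 0.782, 0.0]
contact_force: [-0.7, 1.4, 7.5]
gripper_width: 0.287
[[[-0.0001,0.0002,-0.0287],[0.0,0.0,-0.0],None],[[-0.0,0.0001,-0.0288],[0.0,0.0,-0.0],None],[[-0.0001,0.0002,-0.0287],[0.0,0.0,-0.0],None],[[-0.0001,0.0002,-0.0287],[0.0,0.0,-0.0],None]]
n 4 end [ 0.492 -0.173  0.15 ] dist [ 6.000e-04 -1.000e-04  1.149e-01] turn [ 0.1  0.  -0.1]
[[[0.0255,0.0204,0.0],[0.0,0.0,0.2],None],[[0.0257,0.0204,0.0],[0.0,0.0,0.2],None],[[0.0257,0.0202,0.0001],[0.0,0.0,0.2],None],[[0.0257,0.0202,-0.0],[0.0,0.0,0.2],None],[[0.0259,0.0201,0.0],[0.0,0.0,0.2],None],[[0.0259,0.02,0.0],[0.0,0.0,0.2],None],[[0.0259,0.0199,0.0001],[0.0,0.0,0.2],None],[[0.0261,0.0198,-0.0],[0.0,0.0,0.2],None],[[0.0261,0.0197,-0.0],[0.0,0.0,0.2],None],[[0.0262,0.0196,0.0],[0.0,0.0,0.2],None]]
n 10 end [0.6347 0.1214 0.15  ] dist [0.1427 0.2944 0.    ] turn [0.1 0.  1.8]
```

```bash
python3 -m crank '[[[0,0,-0.029],[0,0,0],0],[[0,0,-0.029],[0,0,0],0],[[0,0,-0.029],[0,0,0],0],[[0,0,-0.028],[0,0,0],0]]'
python3 -m crank '[[[0.0255,0.0205,0],[0,0,0.2],0],[[0.0255,0.0205,0],[0,0,0.2],0],[[0.0255,0.020,0],[0,0,0.2],0],[[0.026,0.020,0],[0,0,0.2],0],[[0.026,0.020,0],[0,0,0.2],0],[[0.026,0.020,0],[0,0,0.2],0],[[0.026,0.020,0],[0,0,0.2],0],[[0.026,0.020,0],[0,0,0.2],0],[[0.026,0.0195,0],[0,0,0.2],0],[[0.026,0.0195,0],[0,0,0.2],0]]'
python3 -m crank '[[[0,0,0.01],[0,0,0],0],[[0,0,0],[0,0,0],0],[[0,0,0],[0,0,0],0]]'
python3 - <<'E'
from h import *
p,d=bot.read_camera("scene")
cv2.imwrite('pics/s7.png',cv2.resize(p[120:280,240:420],None,fx=4.2,fy=3.7,interpolation=cv2.INTER_CUBIC)[:,:,::-1])
plan(.6347,.1214,.060,11)
E
```

```text
t: 12.42
eef_pos: [0.4904, -0.1726, 0.1501]
tool_rot: [-0.0, 0.624, 0.781, 0.0]
contact_force: [1.0, 0.1, -2.4]
gripper_width: 0.286
t: 13.68
eef_pos: [0.6331, 0.1224, 0.149]
tool_rot: [-0.0, 0.637, 0.77, -0.0]
contact_force: [0.9, 0.0, -1.1]
gripper_width: 0.283
t: 14.05
eef_pos: [0.6328, 0.1199, 0.1391]
tool_rot: [0.0, 0.638, 0.77, -0.0]
contact_force: [0.2, -0.3, -1.7]
gripper_width: 0.285
[[[0.0005,0.0009,0.0397],[-0.0,0.0,-0.2],None],[[0.0006,0.001,0.0397],[-0.0,0.0,-0.2],None]]
n 2 end [0.6347 0.1214 0.06  ] dist [ 0.0017  0.0014 -0.0794] turn [-0.   0.  -0.3]
```

View pics/s7.png

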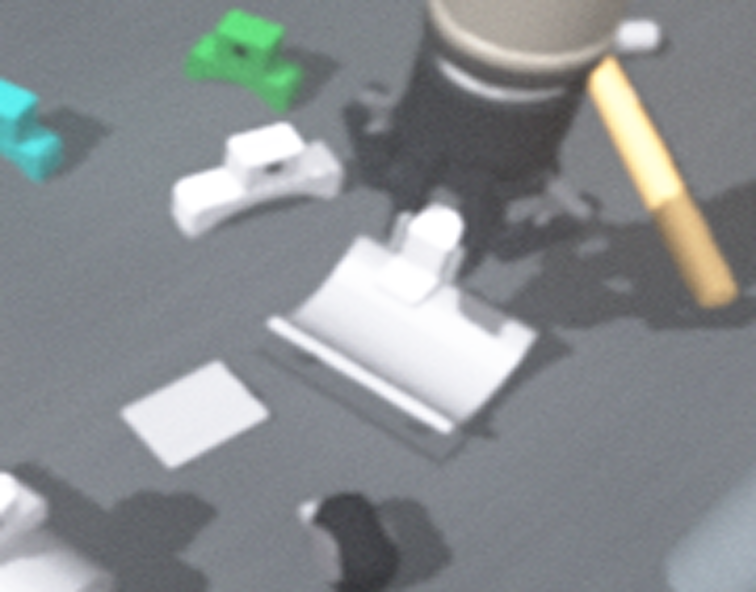

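The round leaf is held upright over the trough. I'll descend to about 4 mm above the seat, then feel for contact.

```bash
F='
from h import *
o=bot.get_obs();r=R.from_quat(np.roll(o["tool_rot"],-1));print(r.inv().apply(o["contact_force"]).round(1),r.inv().apply(o["torque"]).round(2))'; python3 -m crank '[[[0.001,0.0015,0.027],[0,0,0],0],[[0,0,0.026],[0,0,0],0],[[0,0,0.026],[0,0,0],0],[[0,0,0],[0,0,0],0],[[0,0,0],[0,0,0],0]]'; python3 -c "$F"
python3 -m crank '[[[0,0,0.0015],[0,0,0],0],[[0,0,0],[0,0,0],0]]'; python3 -c "$F"
python3 -m crank '[[[0,0,0.001],[0,0,0],0],[[0,0,0],[0,0,0],0]]'; python3 -c "$F"
```

```text
t: 14.72
eef_pos: [0.6352, 0.1223, 0.0613]
tool_rot: [0.001, 0.638, 0.77, 0.001]
contact_force: [-0.0, -0.2, -2.1]
gripper_width: 0.287
[-0.2 -0.   2.1] [ 0.01 -0.   -0.02]
t: 14.98
eef_pos: [0.6349, 0.1228, 0.0594]
tool_rot: [0.0, 0.637, 0.771, 0.001]
contact_force: [-0.2, 0.2, -1.7]
gripper_width: 0.286
[ 0.2 -0.2  1.7] [-0.03  0.01  0.02]
t: 15.22
eef_pos: [0.6345, 0.1227, 0.0576]
tool_rot: [-0.0, 0.637, 0.771, 0.0]
contact_force: [-0.3, -0.1, -3.1]
gripper_width: 0.286
[-0.1 -0.3  3.1] [ 0.08 -0.01  0.1 ]
```

```bash
F='
from h import *
o=bot.get_obs();r=R.from_quat(np.roll(o["tool_rot"],-1));print(r.inv().apply(o["contact_force"]).round(1),r.inv().apply(o["torque"]).round(2))'; for i in 1; do python3 -m crank '[[[0,0,0.001],[0,0,0],0],[[0,0,0],[0,0,0],0]]'; python3 -c "$F"
python3 -m crank '[[[0,0,0.001],[0,0,0],0],[[0,0,0],[0,0,0],0]]'; python3 -c "$F"; done
```

```text
t: 15.48
eef_pos: [0.6344, 0.1227, 0.0565]
tool_rot: [-0.0, 0.637, 0.77, -0.0]
contact_force: [0.5, -0.9, -1.8]
gripper_width: 0.288
[-1.   0.3  1.8] [-0.04  0.02  0.01]
t: 15.72
eef_pos: [0.6346, 0.1226, 0.0556]
tool_rot: [0.0, 0.637, 0.77, 0.0]
contact_force: [1.3, 0.0, -2.3]
gripper_width: 0.282
[-0.2  1.3  2.3] [-0.01  0.02 -0.01]
```

```bash
F='
from h import *
o=bot.get_obs();r=R.from_quat(np.roll(o["tool_rot"],-1));print(r.inv().apply(o["contact_force"]).round(1),r.inv().apply(o["torque"]).round(2))'; for i in 1; do python3 -m crank '[[[0,0,0.0007],[0,0,0],0],[[0,0,0],[0,0,0],0]]'; python3 -c "$F"
python3 -m crank '[[[0,0,0.0007],[0,0,0],0],[[0,0,0],[0,0,0],0]]'; python3 -c "$F"; done
```

```text
t: 15.98
eef_pos: [0.6346, 0.1226, 0.0555]
tool_rot: [-0.0, 0.637, 0.77, 0.0]
contact_force: [-1.3, -1.0, 4.7]
gripper_width: 0.289
[-0.8 -1.4 -4.7] [ 0.54  0.09 -0.02]
t: 16.23
eef_pos: [0.6347, 0.1226, 0.0554]
tool_rot: [-0.0, 0.638, 0.77, 0.0]
contact_force: [-3.8, -1.3, 10.3]
gripper_width: 0.285
[ -0.5  -3.9 -10.3] [ 1.05  0.16 -0.09]
```

```bash
F='
from h import *
o=bot.get_obs();r=R.from_quat(np.roll(o["tool_rot"],-1));print(r.inv().apply(o["contact_force"]).round(1),r.inv().apply(o["torque"]).round(2))'; python3 -m crank '[[[-0.0007,0,0],[0,0,0],0],[[0,0,0],[0,0,0],0]]'; python3 -c "$F"
python3 -m crank '[[[-0.0007,0,0],[0,0,0],0],[[0,0,0],[0,0,0],0]]'; python3 -c "$F"
```

```text
t: 16.48
eef_pos: [0.635, 0.1223, 0.0552]
tool_rot: [-0.0, 0.637, 0.77, 0.001]
contact_force: [-3.4, 0.0, 8.5]
gripper_width: 0.284
[ 0.7 -3.3 -8.5] [ 0.7   0.23 -0.09]
t: 16.73
eef_pos: [0.635, 0.1221, 0.0552]
tool_rot: [-0.0, 0.637, 0.771, 0.001]
contact_force: [-3.9, 1.1, 8.4]
gripper_width: 0.285
[ 1.8 -3.6 -8.4] [ 0.63  0.49 -0.03]
```

```bash
python3 -m crank '[[[0.0008,0,-0.0005],[0,0,0],0],[[0,0,0],[0,0,0],0]]'; python3 -m crank '[[[0,0,0],[0,0,0],0.05],[[0,0,0],[0,0,0],0.05],[[0,0,0],[0,0,0],0.05],[[0,0,-0.01],[0,0,0],0.05],[[0,0,-0.02],[0,0,0],0.05],[[0,0,-0.03],[0,0,0],0.05],[[0,0,-0.04],[0,0,0],0.05],[[0,0,-0.04],[0,0,0],0.05],[[0,0,0],[0,0,0],0.05]]'
python3 - <<'E'
from h import *
p,d=bot.read_camera("scene"); np.savez("scene8.npz",p=p,d=d)
cv2.imwrite('pics/s8.png',cv2.resize(p[140:320,170:400],None,fx=3.4,fy=3.3,interpolation=cv2.INTER_CUBIC)[:,:,::-1])
print(bot.get_obs()['eef_pos'])
plan(.48,.25,.25,30)
E
```

```text
t: 16.98
eef_pos: [0.635, 0.1222, 0.0552]
tool_rot: [0.0, 0.637, 0.77, 0.0]
contact_force: [-1.5, -0.8, 5.8]
gripper_width: 0.282
t: 18.1
eef_pos: [0.6372, 0.1222, 0.2001]
tool_rot: [0.002, 0.638, 0.77, 0.004]
contact_force: [0.9, -0.6, 1.0]
gripper_width: 0.58
[0.63581531 0.12223117 0.19773844]
[[[0.0258,-0.0215,-0.0088],[0.0,-0.0,-3.2],None],[[0.0269,-0.02,-0.0088],[0.0,-0.0,-3.2],None],[[0.028,-0.0185,-0.0088],[0.0,-0.0,-3.2],None],[[0.0291,-0.0169,-0.0088],[0.0,-0.0,-3.2],None],[[0.0299,-0.0152,-0.0088],[0.0,-0.0,-3.2],None],[[0.0307,-0.0135,-0.0088],[0.0,-0.0,-3.2],None]]
n 6 end [0.48   0.2501 0.25  ] dist [-0.1558  0.1278  0.0523] turn [  0.3  -0.  -19.2]
```

View pics/s8.png

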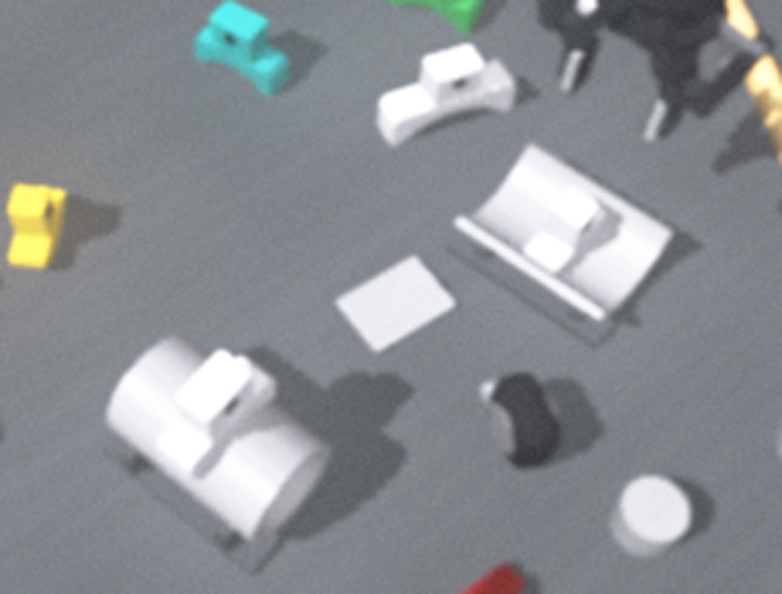

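Both leaves are in place in the scene view. I'll move the arm aside so the top camera can check them too.

```bash
python3 -m crank '[[[0.026,-0.0215,-0.009],[0,0,-3.2],0.05],[[0.027,-0.020,-0.009],[0,0,-3.2],0.05],[[0.028,-0.0185,-0.009],[0,0,-3.2],0.05],[[0.029,-0.017,-0.009],[0,0,-3.2],0.05],[[0.030,-0.015,-0.009],[0,0,-3.2],0.05],[[0.0305,-0.0135,-0.009],[0,0,-3.2],0.05],[[0.035,0,0],[0,0,-3],0.05],[[0.035,0,0],[0,0,-3],0.05],[[0.035,0,0],[0,0,-3],0.05],[[0.035,0,0],[0,0,-3],0.05]]'
python3 -m crank '[[[0.035,0,0],[0,0,-3],0.05],[[0.035,0,0],[0,0,-3],0.05],[[0.035,0,0],[0,0,-3],0.05],[[0.035,0,0],[0,0,-3],0.05],[[0.035,0,0],[0,0,-3],0.05],[[0,0,0],[0,0,0],0.05],[[0,0,0],[0,0,0],0.05]]'
python3 - <<'E'
from h import *
for n in('top','scene'):
    p,d=bot.read_camera(n); np.savez(f"{n}9.npz",p=p,d=d); p,W=load(n,9)
    for nm,c,z0,z1 in(('hollow tab',(.617,-.165),.122,.15),('round tab',(.635,.122),.064,.09)):
        m=(W[...,2]>z0)&(W[...,2]<z1)&(np.hypot(W[...,0]-c[0],W[...,1]-c[1])<.035); T=W[m]
        r=cv2.minAreaRect((T[:,:2]*1000).astype(np.float32)); pl=np.linalg.lstsq(np.c_[T[:,:2]-T[:,:2].mean(0),np.ones(len(T))],T[:,2],rcond=None)[0]
        print(n,nm,m.sum(),np.round(r[0],1),np.round(r[1],1),round(r[2],1),'z %.4f'%np.median(T[:,2]),'tilt deg',np.degrees(pl[:2]).round(1))
p=np.load('top9.npz')['p'][80:190,160:360]
cv2.imwrite('pics/t9.png',cv2.resize(p,None,fx=4,fy=4,interpolation=cv2.INTER_CUBIC)[:,:,::-1])
o=bot.get_obs();print(o['eef_pos'],o['contact_force'],o['t'])
E
```

```text
t: 19.4
eef_pos: [0.3988, 0.3657, 0.2482]
tool_rot: [-0.0, 0.406, 0.914, -0.001]
contact_force: [0.0, -0.2, -0.3]
gripper_width: 0.588
t: 20.27
eef_pos: [0.2706, 0.4813, 0.2482]
tool_rot: [0.0, 0.284, 0.959, -0.001]
contact_force: [0.4, -0.3, -0.2]
gripper_width: 0.588
top hollow tab 213 [ 618.7 -166. ] [25.5 39.8] 13.1 z 0.1307 tilt deg [3.6 0.6]
top round tab 117 [637.  120.4] [25.3 23.4] 9.8 z 0.0746 tilt deg [6.6 5.4]
scene hollow tab 275 [ 618.7 -164.6] [24.8 40.2] 12.3 z 0.1311 tilt deg [-5.4  1.1]
scene round tab 119 [637.5 122.9] [24.6 25.9] 8.4 z 0.0748 tilt deg [-5.6  7.8]
[0.27136449 0.48109086 0.2484851 ] [ 0.20511909 -0.46601936 -0.5223797 ] 20.375
```

View pics/t9.png

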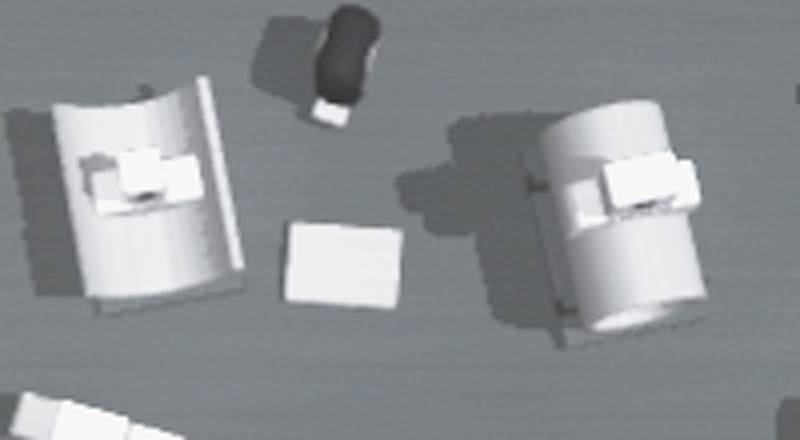

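Heights agree: 0.1307/0.1311 against 0.131 expected, and 0.0746/0.0748 against 0.075. The tilt fits over the small tab are contaminated by edge pixels, so I'll check the roll using the shoulders and eroded patches.

Run:
```python
from h import *
for n in('top','scene'):
    p,W=load(n,9)
    for nm,c,yaw,hw in(('hollow',(.6187,-.1653),12.5,.038),('round',(.6372,.1216),10.5,.032)):
        a=np.radians(yaw); s=(W[...,0]-c[0])*np.cos(a)+(W[...,1]-c[1])*np.sin(a); l=-(W[...,0]-c[0])*np.sin(a)+(W[...,1]-c[1])*np.cos(a); z=W[...,2]
        print(n,nm)
        for lo in np.arange(-.044,.044,.004):
            m=(abs(s)<.008)&(l>=lo)&(l<lo+.004)
            if m.any(): print('  %+.0f: %s n%d'%(lo*1000+2,np.round(np.median(z[m])*1000,1),m.sum()),end='')
        print()
        zt=.131 if nm=='hollow' else .0748
        m=((abs(z-zt)<.008)&(abs(s)<.02)&(abs(l)<.025)).astype(np.uint8); m=cv2.erode(m,np.ones((3,3)))>0
        A=np.c_[s[m],l[m],np.ones(m.sum())]; x=np.linalg.lstsq(A,z[m],rcond=None)[0]; res=(A@x-z[m]).std()
        se=res*np.sqrt(np.diag(np.linalg.inv(A.T@A)))
        print('  tilt s,l deg',np.degrees(x[:2]).round(1),'+-',np.degrees(se[:2]).round(1),m.sum())
    # reference: same on original leaf positions
    p,W=load(n,0)
    for nm,c,yaw,zt in(('hollow0',(.4593,.018),-5.2,.0635),('round0',(.492,-.173),12.9,.0565)):
        a=np.radians(yaw); s=(W[...,0]-c[0])*np.cos(a)+(W[...,1]-c[1])*np.sin(a); l=-(W[...,0]-c[0])*np.sin(a)+(W[...,1]-c[1])*np.cos(a); z=W[...,2]
        m=((abs(z-zt)<.008)&(abs(s)<.02)&(abs(l)<.025)).astype(np.uint8); m=cv2.erode(m,np.ones((3,3)))>0
        A=np.c_[s[m],l[m],np.ones(m.sum())]; x=np.linalg.lstsq(A,z[m],rcond=None)[0]
        print('ref',n,nm,np.degrees(x[:2]).round(1))
```

```text
top hollow
  -38: 92.0 n6  -34: 96.1 n12  -30: 96.1 n9  -26: 94.8 n1  -22: 129.2 n3  -18: 130.8 n12  -14: 130.3 n13  -10: 130.7 n12  -6: 129.6 n11  -2: 130.0 n12  +2: 131.6 n14  +6: 131.5 n11  +10: 131.0 n15  +14: 131.0 n11  +18: 123.9 n33  +22: 96.6 n13  +26: 97.2 n11  +30: 97.6 n11  +34: 90.8 n25  +38: 49.1 n33  +42: 6.4 n10
  tilt s,l deg [0.2 1.1] +- [1.3 0.8] 145
top round
  -42: 45.7 n10  -38: 38.3 n10  -34: 34.2 n12  -30: 40.3 n9  -26: 40.0 n11  -22: 41.3 n10  -18: 40.9 n10  -14: 41.1 n15  -10: 73.9 n11  -6: 74.9 n11  -2: 74.4 n12  +2: 75.6 n12  +6: 75.6 n12  +10: 74.8 n8  +14: 41.5 n7  +18: 41.5 n11  +22: 42.1 n10  +26: 40.7 n11  +30: 40.1 n7  +34: 37.2 n12  +38: 40.7 n11  +42: 47.0 n9
  tilt s,l deg [-0.9  3.9] +- [2.2 2.5] 70
ref top hollow0 [-3.2  0.5]
ref top round0 [-0.1  3.3]
scene hollow
  -42: 6.7 n20  -38: 70.4 n43  -34: 56.3 n43  -30: 95.7 n24  -26: 96.9 n17  -22: 96.4 n16  -18: 120.0 n55  -14: 131.3 n15  -10: 131.0 n15  -6: 131.3 n21  -2: 132.0 n14  +2: 131.6 n18  +6: 131.3 n17  +10: 131.5 n16  +14: 131.0 n14  +18: 131.8 n16  +22: 129.9 n2  +26: 98.4 n3  +30: 97.2 n6  +34: 96.9 n14  +38: 94.0 n6
  tilt s,l deg [-0.9  0.4] +- [0.8 0.4] 181
scene round
  -42: 8.3 n28  -38: 7.5 n9  -34: 8.0 n11  -30: 33.2 n25  -26: 38.4 n19  -22: 41.1 n10  -18: 40.8 n10  -14: 40.8 n10  -10: 58.5 n59  -6: 75.5 n11  -2: 75.9 n8  +2: 76.0 n10  +6: 75.8 n10  +10: 75.4 n9  +14: 72.4 n1  +34: 42.0 n1  +38: 39.9 n4  +42: 42.5 n22
  tilt s,l deg [1.7 3. ] +- [1.7 1.7] 63
ref scene hollow0 [-0.   0.4]
ref scene round0 [-0.5 -0.7]
```

The shoulders are level to about 1.4° at worst. The fixed trough's own rims read about 0.9° in the same direction, so most of that is camera bias. Handing in.

```bash
python3 -c "
from station import bot
print(bot.hand_in(), bot.get_obs()['t'])"
```

```text
the job is handed in; nothing more can be done
the job is handed in; nothing more can be done
```

Both leaves are in place and the job is handed in, at about 20.4 s of the 54 s allowed. The 76 mm hollow-edged leaf sits astride the pipe, and the 64 mm round-edged leaf sits down in the trough. I lowered each by feel and nudged it sideways until the lateral force was small before letting go. I didn't touch the coloured look-alikes or the decoys.

| Last check | Hollow leaf on pipe | Round leaf in trough |
|---|---|---|
| Top height, two cameras | 130.7 / 131.1 mm (131 if bedded) | 74.6 / 74.8 mm (75 if bedded) |
| Leaf direction, two cameras | 13.1° / 12.3° (pipe about 12.5°) | 9.8° / 8.4° (trough about 11°) |
| Shoulder tilt | about 1.4°, both cameras | about 1°, top camera only |

- **Tilt:** the fixed trough's own rims also read about 0.9° off level the same way, so I put most of the tilt down to camera bias.
- **Checks that disagreed:** the first tilt fits over the small tabs gave up to 8°, and the two cameras disagreed on its sign along x. With edge pixels removed, they fell to 0.2–1.1° for the hollow leaf. For the round leaf they gave 0.9–3.9°, uncertain by about 2°.
- **Position:** each leaf sits about 3 mm from mid-length, well inside its 120 mm piece.
- **Arm:** it was clear and touching nothing at hand-in.

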